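# Catch the nut's thread and clamp the offcut

### The arm

A 7-joint arm with a two-finger parallel gripper is mounted at the origin on a cart in front of the work surface, level with it; the furniture and walls round the work are solid. World frame = base frame: x ahead of the robot, y to its left, z up, the work surface at z = 0. Lengths are in mm, angles in rad, forces in N, time in s.
With the tool pointing down it reaches from about 400 to 875 mm from the base axis. Payload 6.5 kg.
Tool frame: the origin (TCP) lies between the finger pads; the fingertips stand 19 mm ahead of it and the grasp point (between the pads) is the TCP; z points along the fingers, y is the line along which they close (so a half turn about z gives the same grasp; the last joint's range is limited). The gripper opens to 85 mm and grips with 20 to 120 N. Pads are 22 mm wide; open, the fingers measure 114 mm over their backs; the gripper's body (76 mm by 85 mm) begins 54 mm behind the grasp point. The pads swing forward as they close: fully open they stand 13 mm farther back than shut.
Start: joints at [1.08, 0.536, -0.004, 1.538, 0.003, 1.067, -0.071], TCP at [267.885, -592.223, 250.29] pointing down, gripper open.
Joint ranges: [-2.7, 2.7], [-0.37, 2.16], [-1.27, 1.26], [0.24, 2.4], [-1.31, 4.45], [0.19, 1.91], [-2.76, 2.76]. Speed limits (rad/s): [2.39, 2.39, 3.14, 3.14, 3.14, 3.14, 3.14].

### API

Orientations are given as a unit quaternion [w, x, y, z].
In Python, from workcell import state, grab_frame, camera_model, close_job gives the robot as it stands. The module is installed in compiled form; this text tells all that it offers.
- The arm moves only by the shell command python3 -m pendant 'ROWS' [FORCE]. ROWS is JSON, a list of rows, each a list of 7 numbers: the gripper command: -1 is fully open, 1 is shut, values between are in proportion, then the shift along the tool's x, y, z in m, then the turn, a rotation vector about the tool's x, y, z in degrees. In form: [[grip, x, y, z, rx, ry, rz], ...]. A call has 1 to 8 rows; each row is the pose to reach, as a shift and turn from the pose commanded when the call began, along the tool's axes at that moment; what a row does not reach only later rows make up. A row lasts 1/10 s, in which the tool goes at most 50 mm and 8.59 degrees, less where a joint would pass 70% of its speed; a pose out of reach is approached as far as the arm can. A call with a gripper value outside its range is refused whole. The fingers move at their own pace and stop on an object; FORCE is the grip in N (left out, the last holds). Time passes only in rows, so rows that repeat a pose let the fingers close. It gives the time, the measured TCP pose, the force, the opening and the grip force at its end, in the units of the state.
- state(): the state, without advancing time (a new reading comes with each control period).
- grab_frame(name): name is "side" or "top"; returns the picture (384x512x3 uint8, red, green, blue); there is no depth.
- camera_model(name): a dict with "fx", "fy", "cx", "cy" (pixels), "extrinsics" (4x4, takes a point from world to camera coordinates). Camera axes: x right, y down, z forward; pixel columns grow to the right and rows downward; lengths in mm; the calibration is good to about 2 mm. A picture is of the moment at which its call begins. camera_model takes no time and is no camera call.
- close_job(): hands the job in; it is judged then, once.
The state is a dict: "time_s": time; "q": joint angles; "dq": joint speeds; "tau": joint torques, N m; "tool_pos": TCP position; "orientation": TCP orientation; "force": force on the tool from outside, world axes, zero at the start; "moment": the same for the moment, N m; "opening": finger opening in mm; "finger_force": force on a finger pad.
Only numpy, scipy, OpenCV 4.12 (cv2) and the standard library are available. Lean on these libraries where they do the work, as an engineer would, in place of code of your own. Each camera call takes 0.05 s, during which the arm holds its last target. There are 200 camera calls.

### The job

The big brass nut has been dropped loosely on the stud of the clamping fixture but is not on its thread yet. Turn it backward (anticlockwise from above) until you feel it drop into the thread start, then run it on clockwise until it turns tight and the blue strap firmly clamps the wooden offcut. Hand-tight is enough: never force the nut against a stop, keep the offcut where it is, and let go at the end.

Things in the scene. Friction and masses are not known exactly. Their poses are not given: they have to be found in the camera images.
- fixture: grey steel base plate, 120 (x) x 200 (y) x 15 mm, fixed to the bench; origin under its centre. A stud stands on its z axis; a blue strap 46 (x) x 112 (y) x 8 mm lies across it, its top 46.5 mm above the bench, held up by a spring (3.5 to 6 N). Under its -y end a rubber foot (8 N per mm, 3 mm) stands 2 mm above the offcut; the nut must press the strap down
- stud_top (a point): centre of the stud's upper end, 90.5 mm above the bench, level with the nut's top at the start; with the nut down the stud stands 11 mm out of it. Its smooth core is 18 mm thick, 26 mm over the thread
- thread_end (a point): centre of the thread's flat end face, 54.5 mm up. Two-start right-hand thread, 20 mm lead. The angle of its starts is in no pose: after 0.3 to 1.8 rad anticlockwise (from above) the nut drops 7 to 8 mm; a hard stop lies 0.35 rad on, another clockwise before the drop. From the drop, clockwise: 1 rad free, firm (0.1 to 0.15 N m) at 1.6 to 2.0, then the foot is flat and forces soar
- nut_center (a point): centre (half-way up, on the axis) of the loose brass hexagon nut, 40 mm across flats, 46 mm across corners, 36 mm high, 0.12 kg; z along its axis; its flats face its own x axis and every 60 degrees from it. At the start its centre is 72.5 mm above the bench; clamped, about 61 mm
- offcut_center (a point): centre of the loose wooden offcut, 90 x 60 x 18.5 mm, long side along the fixture's x, lying on the base plate under the -y end of the strap
- work_place (a point): the place of the offcut's centre on the fixture, 51 mm to the -y side of the stud
- offcut: the same loose wooden offcut; origin at the centre of its underside
- nut: the same brass nut; origin at the centre of its underside, axes as nut_center
Things that resemble listed ones, but are neither listed nor needed, are in the scene too. Of the things like the nut, leave any that is turquoise; of the rest the smaller one is meant.

How it is judged:
By the outcome, as a careful person would: the job done as asked, in the order asked, and still so for the second after the job is handed in, with the robot touching nothing.
It also fails if it takes over 64 s, if anything falls off the work surface, if the arm or the gripper's body presses on something with over 40 N, if the wrist force passes 120 N, or if a joint passes its speed limit or range.

## Working session

There is one attempt and no reset: what is moved stays moved. The work goes in short steps, Python scripts to look and compute and a shell command to move; the robot and the scene stay as the last step left them, time stands still between calls to the robot, and variables do not carry over. Pictures are saved under pics/ and viewed, at most 10 in all, crops included, and the job is handed in when it is done.

```bash
mkdir -p pics; ls; cat > h.py <<'E'
import numpy as np,cv2
from workcell import *
def ray(n,u,v):
    c=camera_model(n);E=np.array(c["extrinsics"]);R=E[:3,:3];t=E[:3,3]
    d=R.T@np.array([(u-c["cx"])/c["fx"],(v-c["cy"])/c["fy"],1]);return -R.T@t,d
def onz(n,u,v,z):
    o,d=ray(n,u,v);return o+d*(z-o[2])/d[2]
def proj(n,p):
    c=camera_model(n);E=np.array(c["extrinsics"]);q=E[:3,:3]@np.array(p)+E[:3,3]
    return c["cx"]+c["fx"]*q[0]/q[2],c["cy"]+c["fy"]*q[1]/q[2]
E
python3 - <<'E'
from h import *
a=[grab_frame(n) for n in("top","side")]
for n,i in zip(("top","side"),a):
    cv2.imwrite(f"pics/{n}0.png",i[:,:,::-1]);np.save(n+"0.npy",i);print(n,ray(n,256,192),camera_model(n)["fx"])
print(state())
E
```

```text
pics
top (array([372.77459379,  39.39757878, 918.93258603]), array([ 0.13875582, -0.01245683, -0.99032791])) 390.3390749566867
side (array([ 156.25846516, -598.03648066,  547.92177769]), array([ 0.39879438,  0.72587536, -0.56045477])) 472.0478915677063
{'time_s': 0.1, 'q': array([ 1.0798049 ,  0.53709097, -0.00444237,  1.5387372 ,  0.00260454,
        1.06735699, -0.07116095]), 'dq': array([-0.0013585 , -0.00249024, -0.00085993, -0.00406916,  0.00013585,
        0.0017392 , -0.00186306]), 'tau': array([ 1.99184535e-03, -5.84564245e+01,  1.05166677e+00, -2.59776789e+01,
        1.26441184e-02,  4.60595184e-03, -6.03217444e-06]), 'tool_pos': array([ 267.65293341, -591.74461154,  249.51477831]), 'orientation': array([-7.60762003e-04,  9.77516153e-01,  2.10859057e-01, -2.25128993e-04]), 'force': array([-0.31594519,  0.64078977,  0.54932695]), 'moment': array([-0.03066965, -0.03919715, -0.01704241]), 'finger_force': 0.0, 'opening': 85.15652226577294}
```

View pics/top0.png

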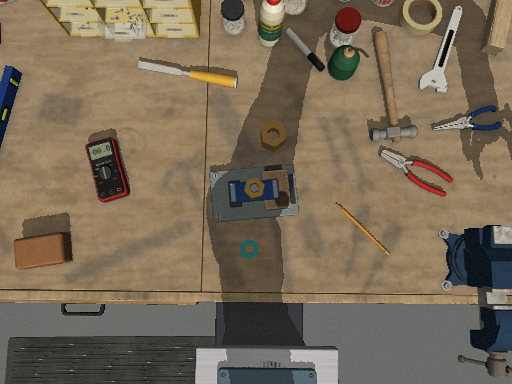

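View pics/side0.png

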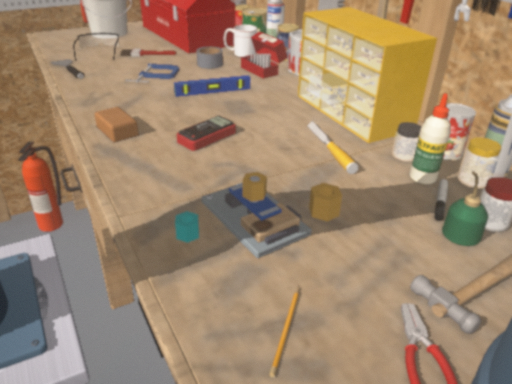

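The top view shows three nut-like things: brass on the fixture stud (255,187), a larger loose brass one (273,135), and a turquoise one (249,249). The smaller brass one on the stud fits. I'll confirm it in a crop and measure.

```bash
python3 - <<'E'
from h import *
t=np.load("top0.npy");s=np.load("side0.npy")
c1=cv2.resize(t[155:230,200:305],None,fx=5.5,fy=5.5,interpolation=cv2.INTER_CUBIC)
c2=cv2.resize(s[165:255,200:345],(578,360),interpolation=cv2.INTER_CUBIC)[:180]
cv2.imwrite("pics/c1.png",np.vstack([c1[:, :577],c2[:,:577]])[:600,:,::-1])
for n,i,box in(("top",t,(150,230,205,310)),("side",s,(160,255,200,345))):
    h=cv2.cvtColor(i,cv2.COLOR_RGB2HSV)
    for nm,lo,hi in(("brass",(16,120,70),(26,255,255)),("blue",(105,120,40),(125,255,255)),("grey",(95,15,60),(116,90,200))):
        m=cv2.inRange(h,lo,hi);k=np.zeros_like(m);k[box[0]:box[1],box[2]:box[3]]=m[box[0]:box[1],box[2]:box[3]]
        for c in cv2.findContours(k,0,2)[0]:
            a=cv2.contourArea(c)
            if a>30:
                print(n,nm,a,cv2.minAreaRect(c),cv2.boundingRect(c))
                
E
```

```text
top brass 268.5 ((253.90383911132812, 187.48077392578125), (18.04268455505371, 19.807729721069336), 11.309932708740234) (244, 178, 20, 20)
top blue 472.0 ((253.54983520507812, 190.58145141601562), (20.097736358642578, 49.162593841552734), 85.10090637207031) (229, 179, 50, 24)
side brass 914.5 ((325.2787170410156, 201.93441772460938), (30.42000961303711, 36.03322219848633), 5.19442892074585) (310, 184, 32, 37)
side brass 492.5 ((254.0, 186.0), (26.0, 22.0), 90.0) (243, 173, 23, 27)
side brass 31.5 ((340.5, 164.0), (8.0, 7.0), 90.0) (337, 160, 8, 9)
side grey 49.0 ((267.7059020996094, 209.1764678955078), (19.740673065185547, 19.089881896972656), 40.601295471191406) (258, 196, 23, 21)
side grey 42.0 ((242.00003051757812, 197.50001525878906), (31.819805145263672, 10.60660171508789), 45.0) (228, 187, 24, 25)
```

View pics/c1.png

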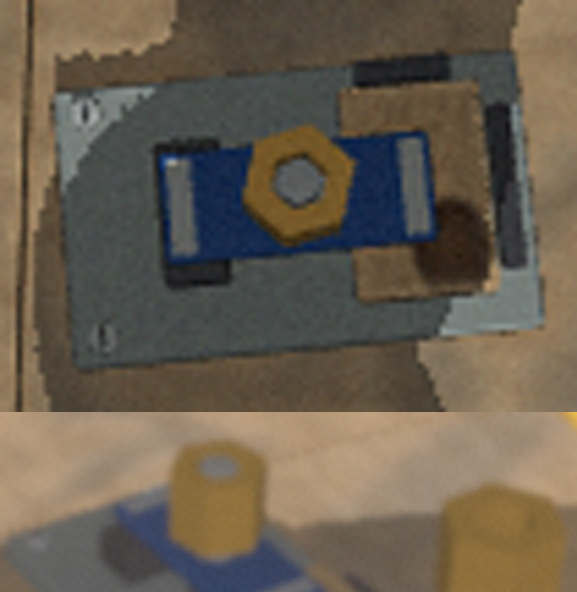

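The crop confirms the choice: the brass nut sits on the grey stud (stud top about 254.4,188.1 in the top view) and is clearly smaller than the loose one at right. Next I'll get positions and yaw.

```bash
python3 - <<'E'
from h import *
f=lambda x,y:(x/5.5+200-.4,y/5.5+155-.4)
c=onz("top",*f(299,182),90.5);print("stud",c)
for p in((303,125),(353,157),(257,148)):
    w=onz("top",*f(*p),90.5)-c;print("corner",np.hypot(*w[:2]),np.degrees(np.arctan2(w[1],w[0])))
P=[onz("top",*f(*p),15) for p in((55,92),(515,52),(543,327),(78,368))];P=np.array(P)
print("plate ctr",P.mean(0));print([np.linalg.norm(P[i]-P[i-1]) for i in range(4)])
d=P[0]-P[1];print("fixture yaw",np.degrees(np.arctan2(d[1],d[0]))-90)
O=np.array([onz("top",*f(*p),33.5) for p in((340,90),(478,80),(498,292),(356,300))]);print("offcut",O.mean(0),[np.linalg.norm(O[i]-O[i-1]) for i in range(4)])
print("side check stud", proj("side",c))
T=np.degrees(2*np.arctan2(0.210859,0.977516));print("tool x yaw",T)
E
```

```text
stud [498.12489254  33.45891376  90.5       ]
corner 22.644974407701163 -3.245274385504397
corner 23.327738899034475 -64.12276906306064
corner 21.21878195994789 51.46360026107898
plate ctr [498.19653009  33.15797254  15.        ]
[np.float64(118.57503377432901), np.float64(198.17911683282057), np.float64(118.81282550197054), np.float64(196.57452992751908)]
fixture yaw 5.883462622535532
offcut [504.18544743 -16.60300742  33.5       ] [np.float64(88.67047851282311), np.float64(58.18878972491316), np.float64(89.71626148018512), np.float64(58.935828125924914)]
side check stud (np.float64(253.8670453807933), np.float64(178.8471680119941))
tool x yaw 24.34540492312927
```

```bash
python3 -m pendant '[[-1,0.032,-0.033,0,0,0,-7],[-1,0.064,-0.066,0,0,0,-14],[-1,0.096,-0.099,0,0,0,-21],[-1,0.128,-0.132,0,0,0,-28],[-1,0.160,-0.165,0,0,0,-35],[-1,0.192,-0.198,0,0,0,-42],[-1,0.224,-0.231,0,0,0,-49],[-1,0.256,-0.264,0,0,0,-56]]' 20
cat >> h.py <<'E'
def rel(x,y,z,yyaw):
    from scipy.spatial.transform import Rotation as R
    s=state();w=s["orientation"];r=R.from_quat([w[1],w[2],w[3],w[0]]);d=np.array([x,y,z])-s["tool_pos"]
    yy=np.degrees(np.arctan2(r.as_matrix()[1,1],r.as_matrix()[0,1]))
    print("t",round(s["time_s"],2),"pos",s["tool_pos"].round(1),"yyaw",yy.round(1),"q",s["q"].round(2),"shift",(r.inv().apply(d)).round(1),"rz",-((yyaw-yy+180)%360-180),"zaxis",r.as_matrix()[:,2].round(3),"F",s["force"].round(1),"M",s["moment"].round(3),"op",s["opening"].round(1),s["finger_force"])
E
python3 -c "
from h import *
rel(498,33.5,150,25)"
```

```text
time_s: 0.9
tool_pos: [392.4, -244.4, 250.2]
orientation: [-0.0, 0.763, 0.647, -0.0]
force: [2.0, -0.3, 0.8]
opening: 85.2
finger_force: 0.0Traceback (most recent call last):
  File "<string>", line 3, in <module>
    rel(498,33.5,150,25)
    ~~~^^^^^^^^^^^^^^^^^
  File "h.py", line 15, in rel
    print("t",round(s["time_s"],2),"pos",s["tool_pos"].round(1),"yyaw",yy.round(1),"q",s["q"].round(2),"shift",(r.inv().apply(d)).round(1),"rz",-((yyaw-yy+180)%360-180),"zaxis",r.as_matrix()[:,2].round(3),"F",s["force"].round(1),"M",s["moment"].round(3),"op",s["opening"].round(1),s["finger_force"])
                                                                                                                                                                                                                                                                   ^^^^^^^^^^^^^^^^^^
AttributeError: 'float' object has no attribute 'round'
```

```bash
sed -i 's/s\["opening"\].round(1)/round(s["opening"],1)/' h.py
python3 -c "
from h import *
rel(498,33.5,150,25)"
```

```text
t 0.9 pos [ 392.4 -244.4  250.2] yyaw -9.4 q [ 0.77  0.24 -0.35  2.    0.1   0.92  0.2 ] shift [291.4  58.9 100.1] rz -34.38120795115003 zaxis [-0. -0. -1.] F [ 2.  -0.3  0.8] M [-0.025 -0.066  0.047] op 85.2 0.0
```

```bash
python3 -m pendant '[[-1,0.046,0.009,0.010,0,0,-6],[-1,0.092,0.018,0.020,0,0,-12],[-1,0.138,0.028,0.035,0,0,-18],[-1,0.184,0.037,0.050,0,0,-24],[-1,0.230,0.046,0.065,0,0,-30],[-1,0.265,0.055,0.08,0,0,-34.4],[-1,0.2914,0.0589,0.095,0,0,-34.4],[-1,0.2914,0.0589,0.1,0,0,-34.4]]'
python3 - <<'E'
from h import *
rel(498,33.5,85,25)
i=grab_frame("side");j=grab_frame("top")
cv2.imwrite("pics/c2.png",np.hstack([cv2.resize(k,(400,300))if 0 else k for k in (cv2.resize(i[90:270,170:350],(400,400),interpolation=2),cv2.resize(j[140:240,200:300],(400,400),interpolation=2))])[:,:,::-1])
E
```

```text
time_s: 1.7
tool_pos: [499.2, 35.8, 149.0]
orientation: [-0.001, 0.537, 0.844, 0.001]
force: [0.0, 0.7, 0.5]
opening: 85.7
finger_force: 0.0
t 1.7 pos [499.2  35.8 149. ] yyaw 25.1 q [ 0.27  0.49 -0.53  1.98  0.35  0.76 -0.03] shift [-1.8 -2.1 64. ] rz 0.09162775037123083 zaxis [-0.001  0.003 -1.   ] F [0.  0.7 0.5] M [-0.031  0.049  0.012] op 85.7 0.0
```

View pics/c2.png

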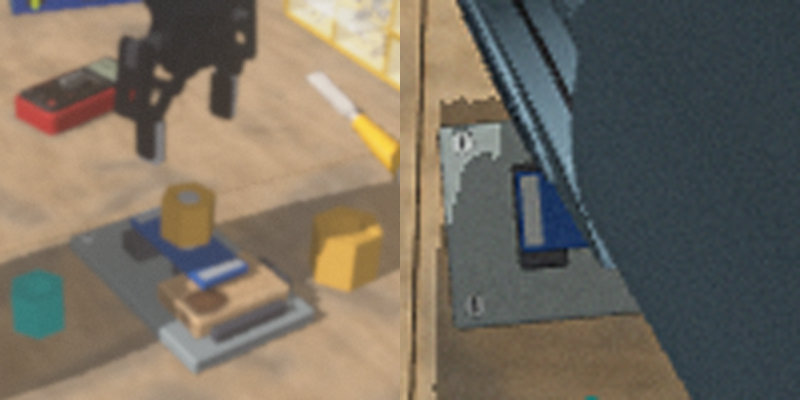

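The side view shows the nut centred under the open fingers (fingers at 150,140 and 225,100, nut at 188,215 in the crop). Descending.

```bash
python3 -m pendant '[[-1,0,0,0.03,0,0,0],[-1,0,0,0.06,0,0,0],[-1,0,0,0.08,0,0,0],[-1,0,0,0.08,0,0,0],[-0.1,0,0,0.08,0,0,0],[0.1,0,0,0.08,0,0,0],[0.1,0,0,0.08,0,0,0],[0.1,0,0,0.08,0,0,0]]' 20
python3 - <<'E'
from h import *
rel(498,33.5,70,25)
E
```

```text
time_s: 2.6
tool_pos: [500.1, 30.9, 71.4]
orientation: [0.001, 0.539, 0.842, 0.0]
force: [-1.0, -0.6, 5.6]
opening: 41.2
finger_force: 21.2
t 2.6 pos [500.1  30.9  71.4] yyaw 24.7 q [ 0.2   0.62 -0.45  2.02  0.46  0.6  -0.12] shift [ 3.2 -0.8  1.4] rz -0.28127602781049177 zaxis [ 0.002 -0.    -1.   ] F [-1.  -0.6  5.6] M [-0.232  0.227 -0.001] op 41.2 21.21612319140695
```

```bash
cat >> h.py <<'E'
def look(tag):
    i=grab_frame("side");np.save(tag+".npy",i)
    h=cv2.cvtColor(i,cv2.COLOR_RGB2HSV);m=cv2.inRange(h,(16,120,70),(26,255,255))[150:215,230:280]
    for c in range(10,40,2):
        r=np.flatnonzero(m[:,c]);
        if len(r)>3:print(230+c,(150+r[0],150+r[-1]),end=" ")
    print()
    return i
E
python3 -m pendant '[[0,0,0,0,0,0,0],[0,0,0,0,0,0,-4],[0,0,0,0,0,0,-8],[0,0,0,0,0,0,-12],[0,0,0,0,0,0,-16],[0,0,0,0,0,0,-16]]' 20
python3 - <<'E'
from h import *
rel(498,33.5,70,25)
i=look("l1");cv2.imwrite("pics/c3.png",cv2.resize(i[120:240,190:310],(480,480),interpolation=2)[:,:,::-1])
E
```

```text
time_s: 3.2
tool_pos: [499.6, 31.4, 70.4]
orientation: [0.0, 0.417, 0.909, 0.0]
force: [0.4, 0.6, 0.5]
opening: 42.7
finger_force: 0.3
t 3.2 pos [499.6  31.4  70.4] yyaw 40.8 q [ 0.25  0.63 -0.51  2.02  0.52  0.62  0.1 ] shift [2.6 0.2 0.4] rz 15.771928294705162 zaxis [ 0.001  0.001 -1.   ] F [0.4 0.6 0.5] M [ 0.138 -0.095  0.015] op 42.7 0.2905491901583446
258 (np.int64(182), np.int64(199)) 260 (np.int64(174), np.int64(199)) 262 (np.int64(174), np.int64(198)) 264 (np.int64(176), np.int64(196))
```

View pics/c3.png

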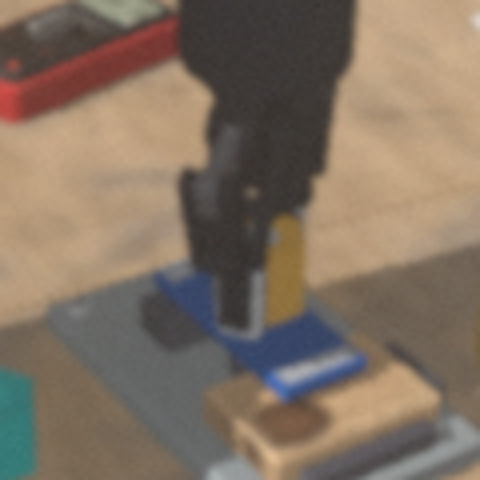

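The nut is visible to the right of the front finger (top row about 174, bottom about 199) and has not dropped yet. I'll keep turning anticlockwise in steps.

```bash
python3 -m pendant '[[0,0,0,0,0,0,-4],[0,0,0,0,0,0,-8],[0,0,0,0,0,0,-12],[0,0,0,0,0,0,-14],[0,0,0,0,0,0,-14]]'
python3 - <<'E'
from h import *
rel(498,33.5,70,25)
look("l2")
E
```

```text
time_s: 3.75
tool_pos: [499.3, 31.3, 70.3]
orientation: [-0.0, 0.303, 0.953, 0.0]
force: [0.4, 0.1, 0.6]
opening: 42.8
finger_force: 0.3
t 3.75 pos [499.3  31.3  70.3] yyaw 54.7 q [ 0.3   0.65 -0.57  2.01  0.58  0.64  0.3 ] shift [2.3 1.  0.3] rz 29.677105991383428 zaxis [-0.  0. -1.] F [0.4 0.1 0.6] M [ 0.083 -0.087 -0.049] op 42.8 0.29822209384292364
244 (np.int64(190), np.int64(193)) 262 (np.int64(176), np.int64(197)) 264 (np.int64(177), np.int64(196)) 266 (np.int64(179), np.int64(192))
```

```bash
python3 -m pendant '[[0,0,0,0,0,0,-4],[0,0,0,0,0,0,-8],[0,0,0,0,0,0,-12],[0,0,0,0,0,0,-15],[0,0,0,0,0,0,-15]]'
python3 - <<'E'
from h import *
rel(498,33.5,70,25)
look("l3")
E
```

```text
time_s: 4.3
tool_pos: [499.1, 31.7, 70.2]
orientation: [-0.0, 0.176, 0.984, 0.0]
force: [0.1, 1.6, -0.1]
opening: 42.4
finger_force: 0.9
t 4.3 pos [499.1  31.7  70.2] yyaw 69.7 q [ 0.34  0.67 -0.63  2.01  0.63  0.67  0.51] shift [1.7 1.3 0.2] rz 44.692627555849555 zaxis [-0.     0.001 -1.   ] F [ 0.1  1.6 -0.1] M [ 0.441 -0.039  0.013] op 42.4 0.8716011030471549
244 (np.int64(178), np.int64(195)) 246 (np.int64(176), np.int64(197)) 248 (np.int64(175), np.int64(198))
```

```bash
python3 -m pendant '[[0,0,0,0,0,0,-4],[0,0,0,0,0,0,-8],[0,0,0,0,0,0,-12],[0,0,0,0,0,0,-15],[0,0,0,0,0,0,-15]]'
python3 - <<'E'
from h import *
rel(498,33.5,70,25)
look("l4")
for f in("side0","l3","l4"):
    m=cv2.inRange(cv2.cvtColor(np.load(f+".npy"),cv2.COLOR_RGB2HSV),(16,120,70),(26,255,255))[150:215]
    print(f,[(c,150+np.flatnonzero(m[:,c])[[0,-1]]) for c in(244,246,248,250,258,260,262,264) if m[:,c].any()])
E
```

```text
time_s: 4.85
tool_pos: [500.8, 32.5, 70.8]
orientation: [0.001, 0.046, 0.999, 0.001]
force: [3.5, 4.4, -0.4]
opening: 42.8
finger_force: 7.9
t 4.85 pos [500.8  32.5  70.8] yyaw 84.7 q [ 0.39  0.69 -0.69  2.01  0.69  0.69  0.73] shift [2.9 0.7 0.8] rz 59.671820209780265 zaxis [ 0.003  0.002 -1.   ] F [ 3.5  4.4 -0.4] M [ 0.867 -0.799 -0.269] op 42.8 7.8740444070717786
244 (np.int64(179), np.int64(196)) 246 (np.int64(176), np.int64(197)) 248 (np.int64(174), np.int64(198)) 250 (np.int64(173), np.int64(200)) 252 (np.int64(174), np.int64(200)) 
side0 [(244, array([178, 195])), (246, array([175, 197])), (248, array([174, 198])), (250, array([174, 199])), (258, array([173, 199])), (260, array([174, 198])), (262, array([175, 198])), (264, array([176, 194]))]
l3 [(244, array([178, 195])), (246, array([176, 197])), (248, array([175, 198]))]
l4 [(244, array([179, 196])), (246, array([176, 197])), (248, array([174, 198])), (250, array([173, 200]))]
```

There is resistance now, so I'll loosen the fingers to let the nut fall if it can, then look.

```bash
python3 -m pendant '[[-0.2,0,0,0,0,0,0],[-0.3,0,0,0,0,0,0],[-0.3,0,0,0,0,0,0]]'
python3 - <<'E'
from h import *
rel(498.1,33.5,70,85)
look("l5")
E
```

```text
time_s: 5.2
tool_pos: [498.7, 30.6, 70.0]
orientation: [-0.001, 0.046, 0.999, -0.001]
force: [-0.8, -0.4, 0.4]
opening: 55.7
finger_force: 0.0
t 5.2 pos [498.7  30.6  70. ] yyaw 84.7 q [ 0.39  0.69 -0.69  2.01  0.69  0.69  0.73] shift [0.9 2.8 0. ] rz -0.3188321581557716 zaxis [-0.001 -0.001 -1.   ] F [-0.8 -0.4  0.4] M [ 0.003 -0.073 -0.019] op 55.7 0.0
244 (np.int64(180), np.int64(199)) 246 (np.int64(177), np.int64(201)) 248 (np.int64(177), np.int64(202)) 250 (np.int64(186), np.int64(203)) 252 (np.int64(186), np.int64(203)) 254 (np.int64(187), np.int64(199))
```

All visible columns of the nut moved down 3–4 px (about 7.5 mm at 0.47 px/mm), so it has dropped into the thread start. I'll re-centre, back off clockwise, raise slightly and grip.

```bash
python3 -m pendant '[[-0.3,0.001,0.0025,-0.004,0,0,6],[-0.3,0.001,0.0025,-0.004,0,0,8],[-0.1,0.001,0.0025,-0.004,0,0,8],[0.02,0.001,0.0025,-0.004,0,0,8],[0.15,0.001,0.0025,-0.004,0,0,8],[0.15,0.001,0.0025,-0.004,0,0,8]]' 25
python3 - <<'E'
from h import *
rel(498.1,33.5,74,77)
look("l6")
E
```

```text
time_s: 5.85
tool_pos: [498.5, 33.6, 74.2]
orientation: [-0.0, 0.115, 0.993, -0.0]
force: [-0.2, -0.4, 2.6]
opening: 41.8
finger_force: 25.1
t 5.85 pos [498.5  33.6  74.2] yyaw 76.8 q [ 0.37  0.67 -0.67  2.01  0.65  0.68  0.62] shift [ 0.3 -0.2  0.2] rz -0.23028967668497557 zaxis [-0. -0. -1.] F [-0.2 -0.4  2.6] M [-0.052  0.111 -0.009] op 41.8 25.087218910921365
244 (np.int64(181), np.int64(199)) 246 (np.int64(178), np.int64(201)) 248 (np.int64(177), np.int64(203)) 250 (np.int64(200), np.int64(203))
```

```bash
python3 -m pendant '[[0.15,0,0,0.0003,0,0,5.5],[0.15,0,0,0.0006,0,0,11],[0.15,0,0,0.0009,0,0,16.5],[0.15,0,0,0.0012,0,0,22],[0.15,0,0,0.0015,0,0,27.5],[0.15,0,0,0.0018,0,0,33],[0.15,0,0,0.0021,0,0,38.5],[0.15,0,0,0.0024,0,0,44]]'
python3 - <<'E'
from h import *
rel(498.1,33.5,74,77)
look("l7")
E
```

```text
time_s: 6.7
tool_pos: [499.0, 34.0, 72.2]
orientation: [0.0, 0.481, 0.877, 0.0]
force: [0.3, 0.4, 4.9]
opening: 42.1
finger_force: 25.1
t 6.7 pos [499.   34.   72.2] yyaw 32.6 q [ 0.22  0.62 -0.48  2.02  0.49  0.61 -0.02] shift [ 0.1 -1.  -1.8] rz -44.447492510771326 zaxis [ 0.001  0.    -1.   ] F [0.3 0.4 4.9] M [-0.055  0.025  0.057] op 42.1 25.11099708499387
254 (np.int64(190), np.int64(204)) 256 (np.int64(187), np.int64(204)) 258 (np.int64(187), np.int64(203)) 260 (np.int64(183), np.int64(203)) 262 (np.int64(179), np.int64(202)) 264 (np.int64(181), np.int64(196))
```

```bash
python3 -m pendant '[[0.15,0,0,0.0002,0,0,4],[0.15,0,0,0.0004,0,0,8],[0.15,0,0,0.0007,0,0,12],[0.15,0,0,0.0009,0,0,16],[0.15,0,0,0.0011,0,0,20],[0.15,0,0,0.0013,0,0,24],[0.15,0,0,0.0013,0,0,24],[0.15,0,0,0.0013,0,0,24]]'
python3 - <<'E'
from h import *
rel(498.1,33.5,74,77)
look("l8")
E
```

```text
time_s: 7.55
tool_pos: [499.7, 34.2, 71.5]
orientation: [0.001, 0.65, 0.76, 0.001]
force: [-0.3, 0.3, 10.4]
opening: 41.7
finger_force: 26.4
t 7.55 pos [499.7  34.2  71.5] yyaw 8.9 q [ 0.14  0.6  -0.38  2.02  0.39  0.58 -0.35] shift [-0.4 -1.7 -2.5] rz -68.13541133992317 zaxis [ 0.002  0.    -1.   ] F [-0.3  0.3 10.4] M [-0.013  0.152 -0.083] op 41.7 26.395916207693517
250 (np.int64(187), np.int64(204)) 252 (np.int64(187), np.int64(204)) 254 (np.int64(188), np.int64(204)) 256 (np.int64(188), np.int64(204)) 258 (np.int64(187), np.int64(204)) 260 (np.int64(183), np.int64(203)) 262 (np.int64(179), np.int64(201)) 264 (np.int64(181), np.int64(200))
```

```bash
python3 -m pendant '[[0.15,0,0,0,0,0,3],[0.15,0,0,0,0,0,6],[0.15,0,0,0.0001,0,0,9],[0.15,0,0,0.0002,0,0,12],[0.15,0,0,0.0003,0,0,15],[0.15,0,0,0.0003,0,0,15],[0.15,0,0,0.0003,0,0,15]]'
python3 - <<'E'
from h import *
rel(498.1,33.5,74,77)
look("l9")
E
```

```text
time_s: 8.3
tool_pos: [500.0, 34.1, 71.4]
orientation: [0.001, 0.744, 0.668, 0.001]
force: [-0.3, 0.0, 11.1]
opening: 42.0
finger_force: 26.5
t 8.3 pos [500.   34.1  71.4] yyaw -6.1 q [ 0.09  0.59 -0.31  2.03  0.33  0.57 -0.56] shift [-0.8 -1.8 -2.7] rz -83.14170770448459 zaxis [ 0.003  0.    -1.   ] F [-0.3  0.  11.1] M [-0.088  0.202 -0.089] op 42.0 26.50299252709374
246 (np.int64(180), np.int64(202)) 248 (np.int64(180), np.int64(203)) 250 (np.int64(187), np.int64(203)) 252 (np.int64(187), np.int64(204)) 254 (np.int64(188), np.int64(204)) 256 (np.int64(188), np.int64(205)) 258 (np.int64(187), np.int64(204)) 260 (np.int64(182), np.int64(203)) 262 (np.int64(179), np.int64(202)) 264 (np.int64(180), np.int64(200)) 266 (np.int64(184), np.int64(191))
```

```bash
python3 - <<'E'
from h import *
a=[cv2.resize(np.load(f+".npy")[150:230,215:295],(400,400),interpolation=2) for f in("l7","l9")]
cv2.imwrite("pics/c4.png",np.hstack(a)[:,:,::-1])
E
```

```text
(no output)
```

View pics/c4.png

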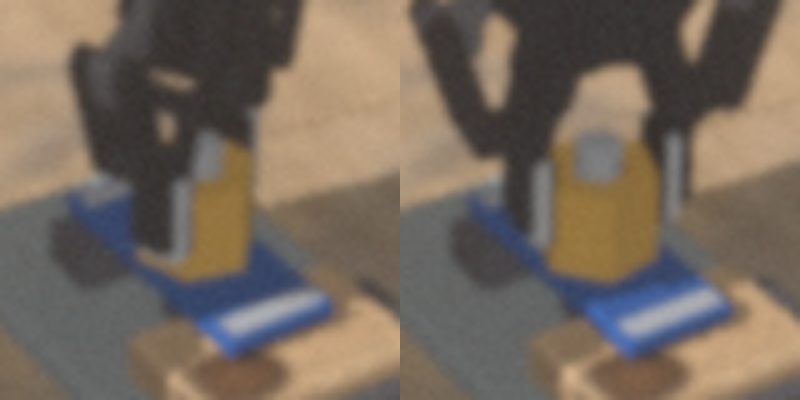

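The left crop is mid-run and the right is now: the nut (550–660, 140–280) turns with the pads, the stud stands out of its top at (598,155), and the offcut is in place. I'll continue in small steps watching the moment.

```bash
python3 -m pendant '[[0.15,0,0,0,0,0,2],[0.15,0,0,0,0,0,4],[0.15,0,0,0,0,0,6],[0.15,0,0,0,0,0,6],[0.15,0,0,0,0,0,6]]'
python3 -c "
from h import *
rel(498.1,33.5,74,77);look('m1')"
python3 -m pendant '[[0.15,0,0,0,0,0,2],[0.15,0,0,0,0,0,4],[0.15,0,0,0,0,0,4],[0.15,0,0,0,0,0,4]]'
python3 -c "
from h import *
rel(498.1,33.5,74,77);look('m2')"
```

```text
time_s: 8.85
tool_pos: [500.0, 34.1, 71.4]
orientation: [0.001, 0.778, 0.628, 0.001]
force: [-0.4, -0.9, 11.9]
opening: 42.0
finger_force: 26.5
t 8.85 pos [500.   34.1  71.4] yyaw -12.1 q [ 0.07  0.59 -0.29  2.03  0.3   0.56 -0.64] shift [-1.  -1.7 -2.6] rz -89.14151211379868 zaxis [ 0.003  0.    -1.   ] F [-0.4 -0.9 11.9] M [-0.102  0.09  -0.096] op 42.0 26.467866750899702
246 (np.int64(180), np.int64(202)) 248 (np.int64(180), np.int64(203)) 250 (np.int64(187), np.int64(203)) 252 (np.int64(187), np.int64(204)) 254 (np.int64(188), np.int64(204)) 256 (np.int64(188), np.int64(204)) 258 (np.int64(187), np.int64(203)) 260 (np.int64(182), np.int64(203)) 262 (np.int64(179), np.int64(202)) 264 (np.int64(180), np.int64(201)) 
time_s: 9.3
tool_pos: [500.0, 34.1, 71.3]
orientation: [0.001, 0.799, 0.601, 0.001]
force: [-0.8, -0.3, 10.7]
opening: 41.8
finger_force: 26.3
t 9.3 pos [500.   34.1  71.3] yyaw -16.1 q [ 0.06  0.59 -0.27  2.03  0.28  0.56 -0.69] shift [-1.1 -1.6 -2.7] rz -93.13717272081317 zaxis [ 0.003  0.    -1.   ] F [-0.8 -0.3 10.7] M [ 0.021  0.089 -0.048] op 41.8 26.31734007038176
246 (np.int64(180), np.int64(202)) 248 (np.int64(180), np.int64(203)) 250 (np.int64(187), np.int64(203)) 252 (np.int64(187), np.int64(204)) 254 (np.int64(188), np.int64(204)) 256 (np.int64(188), np.int64(204)) 258 (np.int64(187), np.int64(204)) 260 (np.int64(184), np.int64(203)) 262 (np.int64(180), np.int64(202)) 264 (np.int64(180), np.int64(200))
```

```bash
python3 -m pendant '[[0.15,0,0,-0.0005,0,0,0],[0.15,0,0,-0.001,0,0,0],[0.15,0,0,-0.001,0,0,0]]'
python3 -c "
from h import *
rel(498.1,33.5,74,77);look('m1')"
python3 -m pendant '[[0.15,0,0,0,0,0,2],[0.15,0,0,0,0,0,4],[0.15,0,0,0,0,0,5],[0.15,0,0,0,0,0,5]]'
python3 -c "
from h import *
rel(498.1,33.5,74,77);look('m2')"
```

```text
time_s: 9.65
tool_pos: [499.9, 34.1, 71.7]
orientation: [0.001, 0.8, 0.601, 0.001]
force: [4.6, 0.3, 2.3]
opening: 41.9
finger_force: 25.6
t 9.65 pos [499.9  34.1  71.7] yyaw -16.2 q [ 0.06  0.59 -0.27  2.03  0.28  0.56 -0.69] shift [-1.1 -1.5 -2.3] rz -93.18274647395054 zaxis [ 0.003  0.001 -1.   ] F [4.6 0.3 2.3] M [ 0.099 -0.783 -0.015] op 41.9 25.561333356890827
246 (np.int64(180), np.int64(202)) 248 (np.int64(179), np.int64(203)) 250 (np.int64(186), np.int64(203)) 252 (np.int64(187), np.int64(204)) 254 (np.int64(188), np.int64(204)) 256 (np.int64(187), np.int64(204)) 258 (np.int64(187), np.int64(203)) 260 (np.int64(182), np.int64(203)) 262 (np.int64(180), np.int64(202)) 264 (np.int64(180), np.int64(200)) 
time_s: 10.1
tool_pos: [499.1, 34.0, 71.4]
orientation: [0.0, 0.826, 0.564, 0.001]
force: [4.9, 1.4, 2.8]
opening: 41.9
finger_force: 25.9
t 10.1 pos [499.1  34.   71.4] yyaw -21.3 q [ 0.04  0.58 -0.25  2.03  0.26  0.56 -0.76] shift [-0.9 -0.7 -2.6] rz -98.28607269488441 zaxis [ 0.001  0.    -1.   ] F [4.9 1.4 2.8] M [ 0.171 -1.136  0.047] op 41.9 25.905308816581964
244 (np.int64(180), np.int64(201)) 246 (np.int64(180), np.int64(202)) 248 (np.int64(180), np.int64(203)) 250 (np.int64(187), np.int64(204)) 252 (np.int64(188), np.int64(204)) 254 (np.int64(188), np.int64(205)) 256 (np.int64(188), np.int64(204)) 258 (np.int64(187), np.int64(203)) 260 (np.int64(182), np.int64(203)) 262 (np.int64(180), np.int64(202)) 264 (np.int64(181), np.int64(194))
```

```bash
python3 -m pendant '[[0.15,0,0,0.0001,0,0,2],[0.15,0,0,0.0002,0,0,4],[0.15,0,0,0.0003,0,0,5],[0.15,0,0,0.0003,0,0,5]]'
python3 -c "
from h import *
rel(498.1,33.5,74,77)"
python3 -m pendant '[[0.15,0,0,0.0001,0,0,2],[0.15,0,0,0.0002,0,0,4],[0.15,0,0,0.0003,0,0,5],[0.15,0,0,0.0003,0,0,5]]'
python3 -c "
from h import *
rel(498.1,33.5,74,77);look('m3')"
```

```text
time_s: 10.55
tool_pos: [498.8, 33.9, 71.2]
orientation: [0.0, 0.849, 0.528, 0.0]
force: [4.0, 1.3, 4.5]
opening: 41.6
finger_force: 25.8
t 10.55 pos [498.8  33.9  71.2] yyaw -26.3 q [ 0.02  0.58 -0.22  2.03  0.24  0.55 -0.83] shift [-0.7 -0.5 -2.9] rz -103.29295545925959 zaxis [ 0.001  0.    -1.   ] F [4.  1.3 4.5] M [ 0.262 -1.11   0.075] op 41.6 25.788389754015952
time_s: 10.95
tool_pos: [498.9, 33.9, 70.9]
orientation: [0.0, 0.872, 0.49, 0.0]
force: [4.4, 0.6, 6.3]
opening: 41.9
finger_force: 25.6
t 10.95 pos [498.9  33.9  70.9] yyaw -31.3 q [ 0.    0.58 -0.2   2.03  0.21  0.55 -0.89] shift [-0.7 -0.5 -3.1] rz -108.27556583217586 zaxis [ 0.001  0.    -1.   ] F [4.4 0.6 6.3] M [ 0.142 -1.032  0.159] op 41.9 25.566813102923334
244 (np.int64(181), np.int64(201)) 246 (np.int64(180), np.int64(202)) 248 (np.int64(180), np.int64(203)) 250 (np.int64(187), np.int64(204)) 252 (np.int64(188), np.int64(205)) 254 (np.int64(188), np.int64(204)) 256 (np.int64(188), np.int64(204)) 258 (np.int64(187), np.int64(204)) 260 (np.int64(183), np.int64(203)) 262 (np.int64(180), np.int64(203)) 264 (np.int64(182), np.int64(191))
```

```bash
python3 -m pendant '[[0.15,0,0,-0.0003,0,0,2],[0.15,0,0,-0.0005,0,0,4],[0.15,0,0,-0.0005,0,0,5],[0.15,0,0,-0.0005,0,0,5]]'
python3 -c "
from h import *
rel(498.1,33.5,74,77);look('m4')"
```

```text
time_s: 11.4
tool_pos: [498.8, 33.9, 71.0]
orientation: [0.0, 0.892, 0.452, 0.0]
force: [6.6, 1.4, 1.0]
opening: 42.1
finger_force: 26.5
t 11.4 pos [498.8  33.9  71. ] yyaw -36.3 q [-0.01  0.58 -0.18  2.03  0.19  0.54 -0.96] shift [-0.7 -0.3 -3. ] rz -113.26447251988441 zaxis [ 0.001  0.    -1.   ] F [6.6 1.4 1. ] M [ 0.211 -1.401  0.187] op 42.1 26.4559010672383
244 (np.int64(181), np.int64(201)) 246 (np.int64(179), np.int64(202)) 248 (np.int64(179), np.int64(204)) 250 (np.int64(187), np.int64(204)) 252 (np.int64(188), np.int64(205)) 254 (np.int64(188), np.int64(204)) 256 (np.int64(188), np.int64(204)) 258 (np.int64(187), np.int64(204)) 260 (np.int64(182), np.int64(203)) 262 (np.int64(181), np.int64(202))
```

Torque has risen steadily to about 0.19 N m at 1.97 rad after the regrip, with almost no axial push left from the tool: hand-tight. I'll let go and look.

```bash
python3 -m pendant '[[0.05,0,0,0,0,0,0],[-0.1,0,0,0,0,0,0],[-0.4,0,0,0,0,0,0],[-0.8,0,0,0,0,0,0],[-0.8,0,0,0,0,0,0]]'
python3 -c "
from h import *
rel(498.1,33.5,74,77);i=look('n1')
cv2.imwrite('pics/c5.png',np.hstack([cv2.resize(k[150:230,215:295],(400,400),interpolation=2) for k in (np.load('m4.npy'),i)])[:,:,::-1])"
```

```text
time_s: 11.95
tool_pos: [497.4, 33.5, 70.8]
orientation: [-0.0, 0.892, 0.452, -0.001]
force: [0.0, 0.0, -0.5]
opening: 76.9
finger_force: 0.0
t 11.95 pos [497.4  33.5  70.8] yyaw -36.3 q [-0.01  0.58 -0.18  2.03  0.19  0.55 -0.96] shift [ 0.4  0.5 -3.2] rz -113.27497143910716 zaxis [-0.002 -0.    -1.   ] F [ 0.   0.  -0.5] M [-0.083  0.023  0.018] op 76.9 0.0
244 (np.int64(183), np.int64(201)) 246 (np.int64(179), np.int64(202)) 248 (np.int64(179), np.int64(204)) 250 (np.int64(187), np.int64(205)) 252 (np.int64(188), np.int64(205)) 254 (np.int64(188), np.int64(204)) 256 (np.int64(188), np.int64(204)) 258 (np.int64(187), np.int64(204)) 260 (np.int64(182), np.int64(203)) 262 (np.int64(181), np.int64(202)) 264 (np.int64(182), np.int64(197))
```

View pics/c5.png

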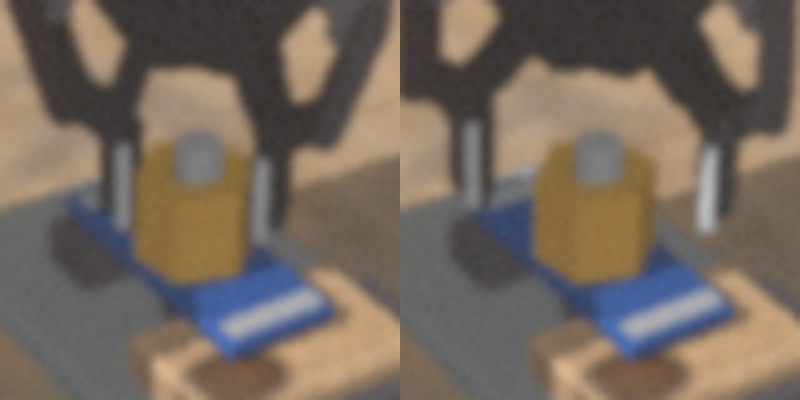

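The nut stays put after release (same rows before and after), with the strap down on the offcut. Lifting clear and checking from the top.

```bash
python3 -m pendant '[[-1,0,0,-0.02,0,0,0],[-1,0,0,-0.06,0,0,0],[-1,0,0,-0.1,0,0,0],[-1,0,0,-0.14,0,0,0],[-1,-0.03,0,-0.18,0,0,0],[-1,-0.07,0,-0.2,0,0,0],[-1,-0.11,0,-0.2,0,0,0],[-1,-0.15,0,-0.2,0,0,0]]'
python3 -c "
from h import *
rel(498.1,33.5,74,77);i=look('n2');j=grab_frame('top')
cv2.imwrite('pics/c6.png',np.hstack([cv2.resize(i[150:230,215:295],(400,400),interpolation=2),cv2.resize(j[150:230,215:295],(400,400),interpolation=2)])[:,:,::-1])"
```

```text
time_s: 12.8
tool_pos: [408.8, -88.3, 271.9]
orientation: [0.0, 0.892, 0.452, 0.001]
force: [1.1, -0.8, -0.5]
opening: 85.4
finger_force: 0.0
t 12.8 pos [408.8 -88.3 271.9] yyaw -36.3 q [ 0.27  0.12 -0.18  2.08  0.03  0.95 -0.55] shift [150.9  -0.3 198. ] rz -113.2512672619581 zaxis [ 0.001 -0.    -1.   ] F [ 1.1 -0.8 -0.5] M [-0.004  0.032  0.035] op 85.4 0.0
244 (np.int64(183), np.int64(201)) 246 (np.int64(180), np.int64(202)) 248 (np.int64(179), np.int64(204)) 250 (np.int64(187), np.int64(205)) 252 (np.int64(188), np.int64(205)) 254 (np.int64(188), np.int64(204)) 256 (np.int64(188), np.int64(204)) 258 (np.int64(188), np.int64(204)) 260 (np.int64(182), np.int64(203)) 262 (np.int64(181), np.int64(202)) 264 (np.int64(182), np.int64(197))
```

View pics/c6.png

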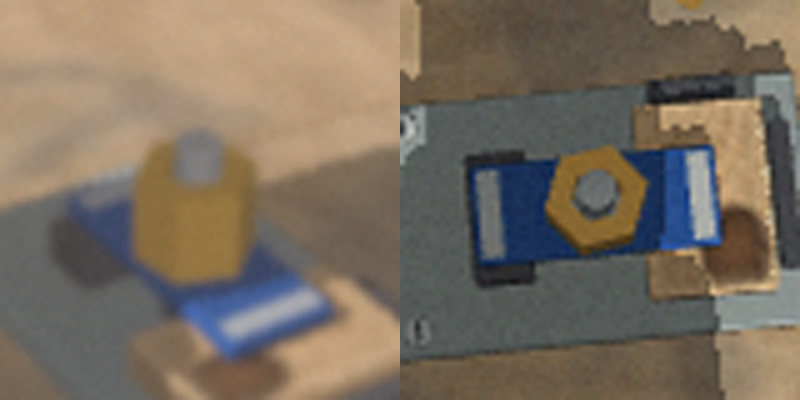

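The top view shows the nut on the stud at (597,192), and the offcut corner at (633,108) in the crop, which is (261.6,171.6) in the full image against (261.8,171.4) before, so it hasn't moved. Handing in.

```bash
python3 -c "
from workcell import close_job
print(close_job())"
```

```text
the job is handed in; nothing more can be done
None
```

The nut dropped into the thread start and I ran it on clockwise to about 0.19 N m, slightly above the 0.1 to 0.15 given for firm; the strap is down on the offcut, which has not visibly moved, the gripper is clear, and the job is handed in at about 13 s. On the anticlockwise turn I met about 0.27 N m before loosening the fingers let the nut drop, so it may have touched a stop there.

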